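# Take the charged battery pack out of its push-to-release dock

## Task

Take the charged battery pack, the one in the charging dock with the green lamps, and stand it upright in the free pocket of the blue carry tray. The docks are push-to-release: press the pack gently in until its catch lets go and let it spring out by itself before you take it. Do not force the pack or drop it into the tray, and leave the pack in the red-lamp dock and the other things where they are.

Things in the scene. Friction and masses are not known exactly. Their poses are not given: they have to be found in the camera images.
- pack_green: the charged battery pack to take: grey block with yellow top, 70 mm deep (x -32 to +38), 32 mm thick (y -16 to +16), 120 mm long (z), about 0.2 kg. Origin in its underside on its thin midline, z along its length to the yellow top. Flat side faces (+-y) for gripping; a notch low on its back edge (+x). It starts leaning in the dock, 32 mm out of the mouth, held by a catch: it cannot be pulled out
- pack_green_top (a point): middle of the yellow top face (x +3, y 0, z +120 mm on the pack). Pressed along the slot it is sprung (5 to 12 N). The catch lets go after 6 to 20 mm, differing each time; about 3 mm further a stiff stop (12 N per mm) is felt: do not force past it. Let go, it then rises to 26 mm above its start, 58 mm out of the mouth, and rests loose; it comes clear after 65 mm more along the slot
- dock_green: the charging dock with green lamps (a lamp on its rim, one on its back and a strip on its base), fixed to the table. Base plate 150 x 105 x 14 mm; origin under the base's centre, z up, x pointing away from the robot side at yaw 0. Its slot housing leans 20 degrees towards its own -x side and rises to 170 mm above the table (200 mm with the latched pack)
- dock_green_mouth (a point): middle of the slot mouth of the green-lamp dock. Its z axis points out along the slot (20 degrees off vertical, leaning to the dock's -x, towards the robot); its y axis is level and is the pack's thin direction. The rim round the mouth is flat, 103 mm (x -50 to +53) by 53 mm (y); 2 to 3 mm of play round the pack
- dock_red: a second dock just like the first but with red lamps: its pack is not charged. Fixed to the table. Origin and axes as for dock_green
- pack_red: the pack in the red-lamp dock, looks the same as the charged one: leave it where it is
- tray: blue open carry tray, fixed, 106 mm (x) by 176 mm (y), walls 40 mm high and 5 mm thick, floor 5 mm thick; origin under its centre. Two pockets, each 96 mm (x) by 60 mm (y) inside, centred 53 mm to +y (free) and 53 mm to -y (holds a spare pack); a narrow middle bin holds a roll no higher than the walls
- free_pocket (a point): centre of the floor of the tray's free pocket, 5 mm above the table; axes as the tray's: the pocket is 96 mm along x and 60 mm along y. The pack's 70 mm depth goes along x
- pack_spare: a spare pack of the same kind standing upright in the tray's other pocket: leave it there
- scanner: black and orange handheld scanner lying on the table, 64 x 155 x 28 mm, origin under its centre: leave it
- tub: white plastic tub standing on the table, 112 mm across, 110 mm high, origin under its centre: leave it
Mind the look-alikes: they are no part of the job. What is shaped like the pack_green but pink is not meant. What is shaped like the dock_green but yellow is not meant.

How it is judged:
On the way, in this order (a step that is already met when the one before it is completed fails the run):
1. the charged pack has sprung out of its dock and stands there by itself, at least 50 mm out, no finger on it (z of pack_green in the frame of dock_green_mouth between -0.07 and -0.05 m and contact force between pack_green and the fingers below 0.3 N), for 0.2 s.
2. the charged pack has been drawn clear of the dock (distance between pack_green and dock_green_mouth above 0.1 m), for 0.1 s.
At the end, for the whole second after the job is handed in: The charged pack stands upright (within 0.1 rad), released and at rest on the floor (within 5 mm) of the free pocket, within 20 mm of its centre; red-dock pack within 15 mm, spare pack within 25 mm, scanner and tub within 30 mm of where they were (x of pack_green in the frame of free_pocket between -0.022 and 0.022 m and y of pack_green in the frame of free_pocket between -0.02 and 0.02 m and z of pack_green in the frame of free_pocket between -0.005 and 0.005 m and angle between pack_green's own z axis and vertical below 0.1 rad and linear speed of pack_green below 0.02 m/s and distance of pack_red from where it was at the start of the episode below 0.015 m and distance of pack_spare from where it was at the start of the episode below 0.025 m and distance of each of scanner, tub from where it was at the start of the episode below 0.03 m); the robot touches nothing.
It fails at once if the pack is forced: more than 60 N between it and its dock (contact force between pack_green and dock_green above 60 N).
It fails at once if the pack is dropped: it moves faster than 0.5 m/s with no finger on it (linear speed of pack_green above 0.5 m/s and contact force between pack_green and the fingers below 0.1 N).
It fails at once if the pack in the red-lamp dock is disturbed by more than 15 mm (distance of pack_red from where it was at the start of the episode above 0.015 m).
It fails at once if the spare pack, the scanner or the tub is pushed away (distance of pack_spare from where it was at the start of the episode above 0.025 m or distance of any of scanner, tub from where it was at the start of the episode above 0.03 m).
It also fails if it takes over 58 s, if anything falls off the work surface, if the arm or the gripper's body presses on something with over 40 N, if the wrist force passes 120 N, or if a joint passes its speed limit or range.

## Robot

A 6-joint arm with a two-finger parallel gripper is mounted at the origin on the work surface. World frame = base frame: x ahead of the robot, y to its left, z up, the work surface at z = 0. Lengths are in m, angles in rad, forces in N, time in s.
With the tool pointing down it reaches from about 0.35 to 0.85 m from the base axis. Payload 8.1 kg.
Tool frame: the origin (TCP) lies at the centre of the arm's flange, where the gripper is bolted on; the fingertips stand 186 mm ahead of it and the grasp point (between the pads) lies 167 mm ahead of it; z points along the fingers, y is the direction in which the jaws open and shut (so a half turn about z gives the same grasp; the last joint's range is limited). The gripper opens to 93 mm and grips with 3 to 60 N. Pads are 15 mm wide; open, the fingers measure 128 mm over their backs; the gripper's body (75 mm by 188 mm) begins 65 mm behind the grasp point.
Start: joints at [1.239, 0.13, 1.488, -0, 1.523, -0.085], TCP at [0.147, 0.582, 0.405] pointing down, gripper open.
Joint ranges: [-2.96, 2.96], [-0.89, 2.26], [0.02, 2.5], [-1.34, 4.48], [0, 2.73], [-2.66, 2.66]. Speed limits (rad/s): [2.39, 2.39, 2.79, 3.14, 3.14, 3.14].

## Interface

Orientations are given as a rotation vector (axis times angle).
In Python, from plant import robot, viewer, order gives the robot as it stands.
- The arm moves only by the tool apply_moves, never from a script. Its argument "deltas" is a list of rows, each a list of 3 entries, a list of its own where there are three numbers: the finger opening in mm, from 0 to 93, then the shift along the tool's x, y, z in mm, then the turn about the tool's z in rad. In form: [[grip, [dx, dy, dz], yaw], ...]. A call has 1 to 5 rows; each row shifts and turns the commanded pose from where the row before left it, along the tool's axes as they then stand; what a row does not reach is not made up. A row lasts 1/8 s, in which the tool goes at most 62.5 mm and 10.7 degrees, less where a joint would pass 70% of its speed; a pose out of reach is approached as far as the arm can. A call is refused whole if a number of a shift passes 62.5 or a number of a turn 0.188, either way. A call with a gripper value outside its range is refused whole. The fingers move at their own pace and stop on an object; "grip_force" is the grip in N (left out, the last holds). Time passes only in rows, so rows that do not move let the fingers close. It gives the time, the measured TCP pose, the force and the opening at its end, in the units of the state.
- robot.read_state(): the state, without advancing time (a new reading comes with each control period).
- viewer.read_camera(name): name is "scene" or "side" or "wrist"; returns the picture (400x640x3 uint8, blue, green, red); there is no depth.
- viewer.get_calibration(name): a dict with "fx", "fy", "cx", "cy" (pixels), "R" (3x3) and "t" (3): a world point X has camera coordinates R X + t. Camera axes: x right, y down, z forward; pixel columns grow to the right and rows downward; lengths in m; the calibration is good to about 2 mm. A picture is of the moment at which its call begins: read the wrist's pose just before it. get_calibration takes no time and is no camera call; for the wrist camera it gives the pose at the moment of the call.
- order.close_job(): hands the job in, once; it reports no verdict.
The state is a dict: "t": time; "q": joint angles; "dq": joint speeds; "joint_torque": joint torques, N m; "tool_pos": TCP position; "orientation": TCP orientation; "force": force on the tool from outside, world axes, zero at the start; "wrist_torque": the same for the moment, N m; "opening": finger opening in m.
Only numpy, scipy, OpenCV 4.12 (cv2) and the standard library are available. Lean on these libraries where they do the work, as an engineer would, in place of code of your own. Each camera call takes 0.05 s, during which the arm holds its last target. There are 200 camera calls.

## Working session

There is one attempt and no reset: what is moved stays moved. The work goes in short steps, Python scripts to look and compute and a tool call to move; the robot and the scene stay as the last step left them, time stands still between calls to the robot, and variables do not carry over. Pictures are saved under pics/ and viewed, about 8 in all and at most 12, crops included, and the job is handed in when it is done.

Besides the shell and the picture viewer there is one more tool, called after "Request:" as name(argument=value, ...) on one line, values as JSON. apply_moves: Moves the arm, as the interface text tells. Its arguments: {"type":"object","properties":{"deltas":{"type":"array"},"grip_force":{"type":"number"}},"required":["deltas"]}

```bash
ls; mkdir -p pics; python3 - <<'E'
from plant import robot, viewer, order
import cv2
s=robot.read_state(); print({k:s[k] for k in('t','tool_pos','orientation','opening')})
for n in("scene","side"):
    im=viewer.read_camera(n); cv2.imwrite(f"pics/{n}0.png",im)
    c=viewer.get_calibration(n); print(n,c)
E
```

```text
pics
{'t': 0.0, 'tool_pos': array([0.14646112, 0.58160127, 0.40369778]), 'orientation': array([-3.86576038e-01, -3.11731714e+00,  2.81512451e-03]), 'opening': 0.09301294554147635}
scene {'fx': 498.80215794919974, 'fy': 498.80215794919974, 'cx': 321.71778373329704, 'cy': 191.4435586721362, 'R': array([[-0.3362663 ,  0.94170976,  0.01037816],
       [ 0.78993532,  0.28803634, -0.54132916],
       [-0.51276424, -0.17383268, -0.84074671]]), 't': array([ 0.1988123 , -0.41284454,  1.49131887])}
side {'fx': 472.91106523709317, 'fy': 472.91106523709317, 'cx': 316.5863053557587, 'cy': 200.40820680476259, 'R': array([[ 0.77780904, -0.62838599, -0.01200597],
       [-0.36595901, -0.43728437, -0.82149643],
       [ 0.51096682,  0.64336105, -0.57008725]]), 't': array([-0.46133099,  0.35116945,  1.03206365])}
```

View pics/scene0.png

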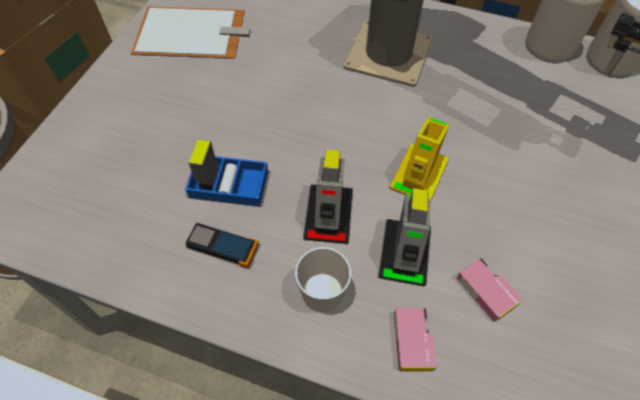

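View pics/side0.png

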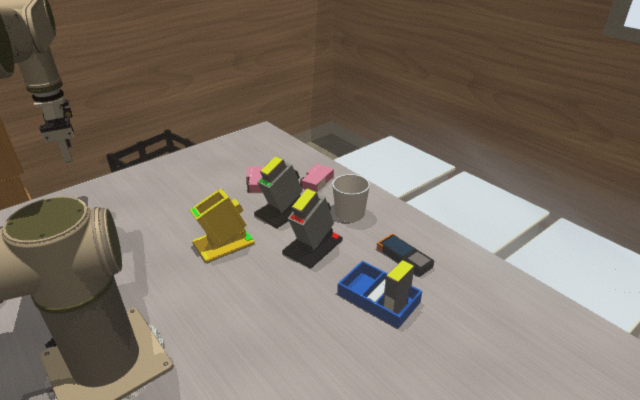

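The scene view shows the green dock at about (406,250), with its pack's yellow top at (420,203). The red dock is at (328,212), the tray at (228,180) with its free pocket on the right (+y), and the tub at (322,278). The side view shows the green dock at (280,190) and the tray at (380,292).

```bash
cat > h.py <<'E'
from plant import robot, viewer, order
import cv2, numpy as np
from scipy.spatial.transform import Rotation as Rn
def ray(c,p):
    R=np.array(c['R']);d=R.T@np.array([(p[0]-c['cx'])/c['fx'],(p[1]-c['cy'])/c['fy'],1.]);return -R.T@np.array(c['t']),d/np.linalg.norm(d)
def plane(c,p,z):
    o,d=ray(c,p);return o+d*(z-o[2])/d[2]
def tri(c1,p1,c2,p2):
    o1,d1=ray(c1,p1);o2,d2=ray(c2,p2)
    s=np.linalg.lstsq(np.c_[d1,-d2],o2-o1,rcond=None)[0]
    a,b=o1+s[0]*d1,o2+s[1]*d2;return (a+b)/2,np.linalg.norm(a-b)
def proj(c,X):
    v=np.array(c['R'])@X+np.array(c['t']);return np.array([c['fx']*v[0]/v[2]+c['cx'],c['fy']*v[1]/v[2]+c['cy']])
HUE={'yellow':(24,34),'green':(45,75),'blue':(105,125)}
def blobs(im,col,amin=15,smin=150,vmin=60):
    h=cv2.cvtColor(im,cv2.COLOR_BGR2HSV);lo,hi=HUE[col]
    m=cv2.inRange(h,(lo,smin,vmin),(hi,255,255))
    cs,_=cv2.findContours(m,cv2.RETR_EXTERNAL,cv2.CHAIN_APPROX_NONE)
    return sorted([c[:,0] for c in cs if cv2.contourArea(c)>amin],key=len,reverse=True)
def st():
    s=robot.read_state();Q=Rn.from_rotvec(s['orientation']).as_matrix()
    print('t',round(s['t'],2),'pos',np.round(s['tool_pos'],4),'x',Q[:,0].round(3),'y',Q[:,1].round(3),'z',Q[:,2].round(3),'F',np.round(s['force'],1),'op',round(s['opening'],4));return s,Q
E
python3 - <<'E'
from h import *
for n in("scene","side"):
    im=cv2.imread(f"pics/{n}0.png");c=viewer.get_calibration(n)
    for col in HUE:
        for b in blobs(im,col):
            r=cv2.minAreaRect(b); m=cv2.moments(b.reshape(-1,1,2))
            print(n,col,(round(m['m10']/m['m00'],1),round(m['m01']/m['m00'],1)),'A',m['m00'],'rect',np.round(cv2.boxPoints(r)).astype(int).tolist())
s,Q=st()
c=[viewer.get_calibration(n) for n in("scene","side")]
for a,b in (((420,203),(272,165)),((332,157),(304,202)),((204,150),(401,270))): print(tri(c[0],a,c[1],b))
w=viewer.get_calibration('wrist');print(-np.array(w['R']).T@w['t'],w['R'],w['fx'])
E
```

```text
scene yellow (421.9, 165.5) A 2757.0 rect [[385, 196], [421, 112], [461, 129], [425, 213]]
scene yellow (199.6, 151.7) A 282.0 rect [[189, 162], [197, 137], [210, 142], [202, 166]]
scene yellow (417.6, 368.5) A 31.5 rect [[402, 368], [434, 368], [434, 370], [402, 370]]
scene yellow (331.5, 159.1) A 220.5 rect [[323, 167], [325, 150], [339, 151], [338, 168]]
scene green (402.5, 276.1) A 282.5 rect [[382, 276], [383, 267], [424, 275], [422, 284]]
scene green (402.2, 187.1) A 69.5 rect [[394, 186], [396, 181], [413, 188], [411, 193]]
scene green (414.0, 234.2) A 53.0 rect [[406, 235], [407, 231], [422, 233], [421, 238]]
scene green (425.7, 146.9) A 35.0 rect [[419, 146], [421, 142], [432, 147], [430, 151]]
scene blue (234.1, 182.1) A 2308.5 rect [[185, 196], [190, 153], [267, 163], [262, 205]]
side yellow (223.7, 248.3) A 282.0 rect [[199, 250], [249, 230], [253, 241], [203, 260]]
side yellow (210.5, 202.4) A 385.0 rect [[189, 209], [221, 187], [228, 197], [197, 220]]
side yellow (303.4, 199.3) A 203.5 rect [[292, 206], [307, 186], [315, 193], [299, 212]]
side yellow (399.9, 270.2) A 23
[... 436 characters left out ...]
A 24.0 rect [[243, 236], [246, 232], [252, 238], [248, 241]]
side blue (366.4, 281.8) A 908.0 rect [[337, 286], [352, 256], [421, 291], [406, 321]]
t 0.1 pos [0.1465 0.5816 0.4038] x [-0.97   0.244  0.   ] y [ 0.244  0.97  -0.002] z [-0.001 -0.002 -1.   ] F [-0.1  0.2  0.2] op 0.0933
(array([0.59706677, 0.20867683, 0.17588784]), np.float64(0.0019641787746031273))
(array([0.55200895, 0.00337005, 0.1764074 ]), np.float64(0.008148211595087626))
(array([ 0.59731753, -0.29101808,  0.12416098]), np.float64(0.015820680545055928))
[0.08119405 0.59848507 0.38368031] [[ 0.24451307  0.96964449 -0.0017104 ]
 [ 0.94093923 -0.23684775  0.24194318]
 [ 0.23419377 -0.06076765 -0.97028891]] 347.28977180606216
```

```bash
python3 - <<'E'
from h import *
c=viewer.get_calibration("scene"); im=cv2.imread("pics/scene0.png")
b=[b for b in blobs(im,'green') if abs(b[:,1].mean()-276)<5][0]
r=cv2.boxPoints(cv2.minAreaRect(b)); r=r.tolist()
P=np.array([plane(c,p,.015) for p in r]);print('strip',P.round(4).tolist())
for b in blobs(im,'green'):print(plane(c,b.mean(0),.15).round(3))
b=blobs(im,'blue')[0]; a=cv2.approxPolyDP(b.reshape(-1,1,2),4,True)[:,0]
for p in a: print('tray',p,plane(c,p,.04).round(4)[:2],plane(c,p,0).round(4)[:2])
s,Q=st(); print('tool delta mm',Q.T@(np.array([.57,.205,.47])-s['tool_pos'])*1e3)
E
```

```text
strip [[0.7026, 0.1782, 0.015], [0.6796, 0.1757, 0.015], [0.6667, 0.264, 0.015], [0.6897, 0.2655, 0.015]]
[0.749 0.217 0.15 ]
[0.554 0.167 0.15 ]
[0.654 0.216 0.15 ]
[0.431 0.187 0.15 ]
tray [186 188] [ 0.6555 -0.3175] [ 0.6352 -0.3381]
tray [193 197] [ 0.6723 -0.2903] [ 0.6527 -0.3098]
tray [258 205] [ 0.6405 -0.1393] [ 0.6196 -0.1527]
tray [266 163] [ 0.5237 -0.1691] [ 0.4981 -0.1837]
tray [216 157] [ 0.5491 -0.2916] [ 0.5245 -0.3111]
tray [212 189] [ 0.6371 -0.2587] [ 0.616  -0.2769]
tray [201 189] [ 0.646 -0.283] [ 0.6252 -0.3022]
tray [196 181] [ 0.6296 -0.3046] [ 0.6083 -0.3247]
tray [192 187] [ 0.6482 -0.3055] [ 0.6275 -0.3256]
tray [191 174] [ 0.6156 -0.3253] [ 0.5937 -0.3462]
t 0.1 pos [0.1465 0.5816 0.4038] x [-0.97   0.244  0.   ] y [ 0.244  0.97  -0.002] z [-0.001 -0.002 -1.   ] F [-0.1  0.2  0.2] op 0.0933
tool delta mm [-502.66617065 -261.85698877  -65.87256079]
```

Request:
apply_moves(deltas=[[93,[-25,-13,-15],0],[93,[-50,-26,-15],0],[93,[-50,-26,-15],0],[93,[-50,-26,-10],0],[93,[-50,-26,-10],0]])

```text
t: 0.72
tool_pos: [0.3372, 0.412, 0.4698]
orientation: [-0.386, -3.118, 0.0]
force: [0.5, 1.6, -0.1]
opening: 0.0929
```

Request:
apply_moves(deltas=[[93,[-50,-26,0],0],[93,[-50,-26,0],0],[93,[-50,-26,0],0],[93,[-50,-26,0],0],[93,[-50,-26,0],0]])

```text
t: 1.35
tool_pos: [0.5479, 0.2248, 0.4693]
orientation: [-0.387, -3.117, 0.0]
force: [0.7, 1.1, -0.8]
opening: 0.093
```

Request:
apply_moves(deltas=[[0,[-25,-13,0],-0.1],[0,[0,0,0],-0.1],[0,[0,0,0],-0.1],[0,[0,0,0],-0.095],[0,[0,0,0],0]])

```text
t: 1.98
tool_pos: [0.5679, 0.2075, 0.4692]
orientation: [0.231, -3.132, 0.0]
force: [0.5, -0.3, 0.6]
opening: 0.0474
```

```bash
python3 - <<'E'
from h import *
s,Q=st(); im=viewer.read_camera('wrist');cv2.imwrite('pics/w1.png',im)
import pickle;pickle.dump(viewer.get_calibration('wrist'),open('w1.pkl','wb'))
c=viewer.get_calibration('wrist')
for col in('yellow','green'):
    for b in blobs(im,col,80):
        print(col,b.mean(0),len(b),plane(c,b.mean(0),.19).round(4),cv2.approxPolyDP(b.reshape(-1,1,2),4,True)[:,0].tolist())
E
```

```text
t 1.98 pos [0.5679 0.2075 0.4692] x [-0.989 -0.147  0.001] y [-0.147  0.989 -0.   ] z [-0.001 -0.    -1.   ] F [ 0.5 -0.3  0.6] op 0.0474
yellow [308.82397959  47.93877551] 784 [0.4607 0.1887 0.19  ] [[279, 0], [264, 69], [325, 87], [271, 72], [272, 57], [281, 56], [284, 65], [326, 77], [331, 71], [342, 73], [341, 89], [327, 88], [344, 90], [372, 0], [334, 0], [335, 7], [325, 0], [295, 3], [293, 13], [304, 31], [295, 27], [288, 46], [316, 59], [317, 67], [312, 66], [319, 75], [297, 69], [295, 63], [283, 64]]
yellow [307.85501859 219.08921933] 269 [0.5843 0.2056 0.19  ] [[293, 183], [291, 262], [327, 262], [326, 185]]
yellow [ 58.48739496 143.95378151] 238 [0.5534 0.0144 0.19  ] [[76, 101], [40, 104], [41, 187], [78, 183]]
green [309.42 174.44] 100 [0.549  0.2018 0.19  ] [[288, 171], [289, 179], [330, 179], [330, 170]]
green [313.29213483  15.28089888] 89 [0.4398 0.1888 0.19  ] [[296, 6], [295, 15], [330, 25], [332, 16]]
green [333.11864407  80.55932203] 59 [0.4796 0.2089 0.19  ] [[323, 77], [326, 86], [339, 89], [343, 76], [332, 72]]
```

View pics/w1.png

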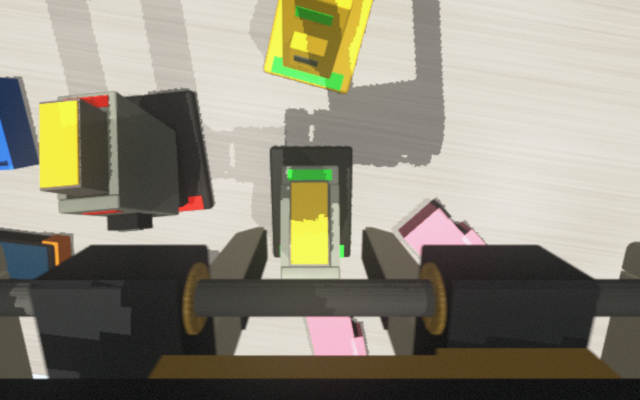

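The wrist view shows the green pack's yellow top from (291,183) to (327,262), roughly aligned with the jaws, and the rim lamp at (309,174). The red dock is to the left, well clear.

```bash
python3 - <<'E'
from h import *
import pickle
c=pickle.load(open('w1.pkl','rb'));cs=viewer.get_calibration('scene')
for zt in(.18,.185,.19):
    z=[zt-.012,zt+.012,zt+.012,zt-.012]
    P=np.array([plane(c,p,h) for p,h in zip([[293,183],[291,262.5],[327,262.5],[326,184]],z)])
    f,b=(P[0]+P[3])/2,(P[1]+P[2])/2
    print(zt,P.mean(0).round(4),'len',np.linalg.norm(b-f).round(4),'w',np.linalg.norm(P[0]-P[3]).round(4),np.linalg.norm(P[1]-P[2]).round(4),'yaw',np.arctan2(*(b-f)[[1,0]]).round(3),'scene px',proj(cs,P.mean(0)).round(1),[proj(cs,p).round().tolist() for p in P])
E
python3 -c "
import cv2;i=cv2.imread('pics/scene0.png')[170:290,370:450];cv2.imwrite('pics/c1.png',cv2.resize(i,None,fx=5,fy=5,interpolation=2))"
```

```text
0.18 [0.5901 0.2074 0.18  ] len 0.0642 w 0.0273 0.0289 yaw 0.141 scene px [420.1 199.2] [[414.0, 189.0], [412.0, 207.0], [427.0, 210.0], [427.0, 192.0]]
0.185 [0.5884 0.2073 0.185 ] len 0.0631 w 0.0268 0.0283 yaw 0.141 scene px [420.7 197.2] [[415.0, 187.0], [413.0, 205.0], [428.0, 208.0], [428.0, 190.0]]
0.19 [0.5868 0.2071 0.19  ] len 0.0619 w 0.0263 0.0277 yaw 0.141 scene px [421.3 195.2] [[415.0, 186.0], [414.0, 203.0], [428.0, 205.0], [428.0, 188.0]]
```

View pics/c1.png

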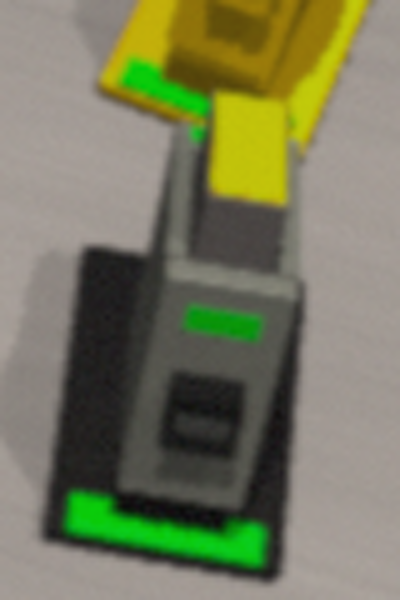

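The scene crop shows the yellow top's corners matching the back-projection for zt≈0.18, so the top middle is at (0.590,0.207,0.180) with yaw 0.14. I'll go above it with closed fingers.

Request:
apply_moves(deltas=[[0,[-4,-2,20],0],[0,[-4,-1,30],0],[0,[0,0,20],0],[0,[0,0,10],0],[0,[0,0,0],0]], grip_force=20)

```text
t: 2.65
tool_pos: [0.576, 0.2058, 0.3888]
orientation: [0.232, -3.131, 0.0]
force: [-0.1, -0.4, 1.4]
opening: 0.0006
```

Request:
apply_moves(deltas=[[0,[-3.4,0,9.4],0],[0,[-1.7,0,4.7],0],[0,[-1,0,2.8],0],[0,[0,0,0],0]])

```text
t: 3.15
tool_pos: [0.5823, 0.2067, 0.3726]
orientation: [0.233, -3.133, 0.0]
force: [-1.0, 0.4, -0.6]
opening: 0.0006
```

Now about 7 mm above the expected contact. I'll approach in small steps.

Request:
apply_moves(deltas=[[0,[-1,0,2.8],0],[0,[-0.7,0,1.9],0],[0,[0,0,0],0]])

```text
t: 3.52
tool_pos: [0.584, 0.207, 0.3686]
orientation: [-0.233, 3.133, 0.0]
force: [-2.1, -0.7, 4.5]
opening: 0.0006
```

Request:
apply_moves(deltas=[[0,[-1,0,2.8],0],[0,[-0.7,0,1.9],0],[0,[0,0,0],0]])

```text
t: 3.9
tool_pos: [0.5857, 0.2072, 0.3634]
orientation: [-0.233, 3.133, 0.0]
force: [-2.0, 0.7, 5.4]
opening: 0.0003
```

Request:
apply_moves(deltas=[[0,[-0.7,0,1.9],0],[0,[-0.7,0,1.9],0],[0,[0,0,0],0]])

```text
t: 4.28
tool_pos: [0.587, 0.2074, 0.36]
orientation: [-0.233, 3.133, 0.0]
force: [-3.3, -0.6, 6.8]
opening: 0.0005
```

Request:
apply_moves(deltas=[[0,[-0.7,0,1.9],0],[0,[0,0,0],0]])

```text
t: 4.53
tool_pos: [0.5877, 0.2075, 0.3582]
orientation: [-0.233, 3.133, 0.0]
force: [-3.4, -0.8, 7.4]
opening: 0.0003
```

Request:
apply_moves(deltas=[[0,[-0.7,0,1.9],0],[0,[0,0,0],0]])

```text
t: 4.78
tool_pos: [0.5883, 0.2077, 0.3564]
orientation: [-0.233, 3.133, 0.0]
force: [-3.8, -0.2, 7.4]
opening: 0.0006
```

Request:
apply_moves(deltas=[[0,[-0.5,0,1.4],0],[0,[0,0,0],0]])

```text
t: 5.03
tool_pos: [0.5888, 0.2077, 0.355]
orientation: [-0.233, 3.133, 0.0]
force: [-4.6, -0.4, 8.7]
opening: 0.0003
```

Request:
apply_moves(deltas=[[0,[-0.5,0,1.4],0],[0,[0,0,0],0]])

```text
t: 5.28
tool_pos: [0.5893, 0.2078, 0.3539]
orientation: [-0.233, 3.133, 0.0]
force: [-4.9, -0.3, 8.8]
opening: 0.0004
```

Request:
apply_moves(deltas=[[0,[-0.5,0,1.4],0],[0,[0,0,0],0]])

```text
t: 5.52
tool_pos: [0.5897, 0.2079, 0.3533]
orientation: [-0.233, 3.133, 0.0]
force: [-8.9, -1.6, 15.0]
opening: 0.0003
```

Request:
apply_moves(deltas=[[0,[-0.4,0,1],0],[0,[0,0,0],0]])

```text
t: 5.78
tool_pos: [0.5899, 0.208, 0.3528]
orientation: [-0.233, 3.133, 0.0]
force: [-11.5, -2.7, 18.7]
opening: 0.0005
```

The stop is felt (force rising steeply), so the catch has let go. Easing back along the slot.

Request:
apply_moves(deltas=[[0,[2,0,-5.6],0],[0,[4,0,-11],0],[0,[5,0,-14],0],[0,[5,0,-14],0],[0,[7,0,-19],0]])

```text
t: 6.4
tool_pos: [0.5671, 0.2043, 0.4147]
orientation: [0.232, -3.132, 0.0]
force: [-0.4, -0.2, 0.3]
opening: 0.0004
```

Request:
apply_moves(deltas=[[0,[10,0,-28],0],[80,[10,0,-28],0],[80,[15,0,-10],0],[80,[0,0,0],0],[80,[0,0,0],0]])

```text
t: 7.02
tool_pos: [0.533, 0.1993, 0.4799]
orientation: [0.233, -3.133, 0.0]
force: [-0.1, -1.7, -0.6]
opening: 0.0355
```

```bash
python3 - <<'E'
from h import *
s,Q=st(); im=viewer.read_camera('wrist');sc=viewer.read_camera('scene');sd=viewer.read_camera('side')
big=cv2.resize(sc[150:290,360:460],None,fx=4,fy=4);b2=cv2.resize(sd[130:240,220:330],None,fx=4,fy=4)
out=np.zeros((560,800,3),np.uint8);out[:560,:400]=big;out[:400,400:]=b2[:400,:400];cv2.imwrite('pics/p2.png',out)
cv2.imwrite('pics/w2.png',im)
c=viewer.get_calibration('wrist')
for b in blobs(im,'yellow',200):
        print(b.mean(0),len(b),plane(c,b.mean(0),.204).round(4),cv2.boxPoints(cv2.minAreaRect(b)).round().tolist())
E
```

```text
t 7.03 pos [0.533  0.1993 0.4799] x [-0.989 -0.148  0.   ] y [-0.148  0.989 -0.   ] z [-0. -0. -1.] F [-0.1 -1.7 -0.6] op 0.0355
[318.93447581  52.80443548] 992 [0.4285 0.1876 0.204 ] [[263.0, 100.0], [297.0, -23.0], [382.0, 0.0], [348.0, 123.0]]
[ 79.28506787 186.15837104] 221 [0.5477 0.0235 0.204 ] [[62.0, 226.0], [62.0, 145.0], [97.0, 145.0], [97.0, 226.0]]
[312.50520833 248.5       ] 192 [0.5715 0.2043 0.204 ] [[294.0, 218.0], [331.0, 218.0], [331.0, 279.0], [294.0, 279.0]]
```

View pics/w2.png

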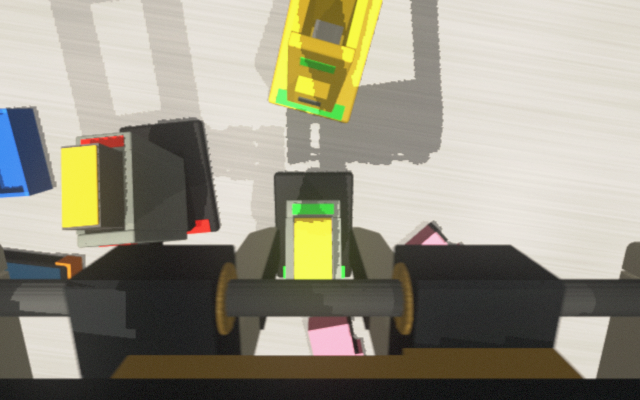

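View pics/p2.png

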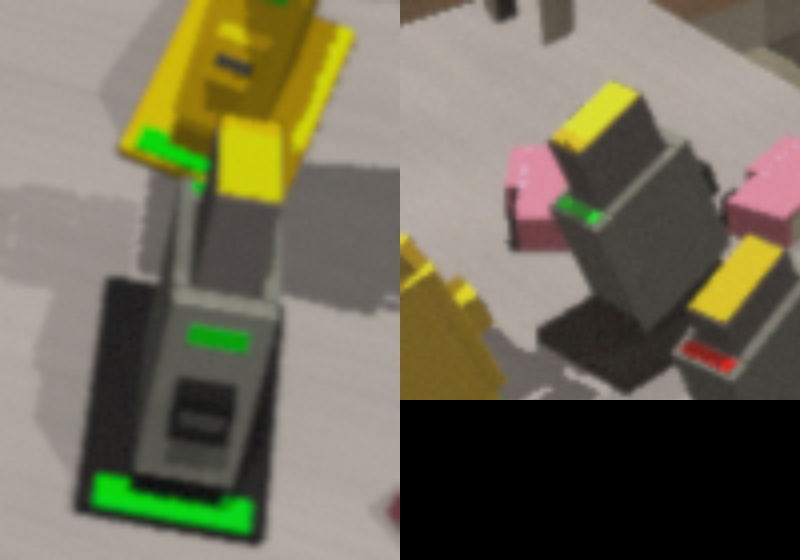

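The pack sprang out and stands by itself, with about 58 mm showing and the fingers off it. It is centred between the jaws (columns 294–331). I'll go down over it and grip near the top.

Request:
apply_moves(deltas=[[75,[-32,0,0],0],[75,[-32,0,10],0],[75,[0,0,40],0],[75,[0,0,40],0],[75,[0,0,20],0]])

```text
t: 7.8
tool_pos: [0.5957, 0.2085, 0.3664]
orientation: [0.232, -3.128, 0.002]
force: [-0.3, 0.3, -0.1]
opening: 0.0749
```

Request:
apply_moves(deltas=[[75,[0,0,14],0],[75,[0,0,6],0],[45,[0,0,0],0],[45,[0,0,0],0],[45,[0,0,0],0]])

```text
t: 8.43
tool_pos: [0.5965, 0.2088, 0.3513]
orientation: [-0.232, 3.131, 0.0]
force: [-0.1, 0.1, 0.4]
opening: 0.0497
```

Request:
apply_moves(deltas=[[20,[0,0,0],0],[20,[0,0,0],0],[20,[0,0,0],0],[20,[0,0,0],0]], grip_force=12)

```text
t: 8.93
tool_pos: [0.5963, 0.2088, 0.3504]
orientation: [-0.233, 3.133, 0.0]
force: [0.5, -0.3, 2.0]
opening: 0.0315
```

Request:
apply_moves(deltas=[[20,[0,0,0],0],[20,[1.7,0,-4.7],0],[20,[3.4,0,-9.4],0],[20,[3.4,0,-9.4],0]], grip_force=20)

```text
t: 9.43
tool_pos: [0.5876, 0.2075, 0.3741]
orientation: [0.233, -3.133, 0.0]
force: [1.8, 0.4, -3.1]
opening: 0.0317
```

Request:
apply_moves(deltas=[[20,[3.4,0,-9.4],0],[20,[3.4,0,-9.4],0],[20,[3.4,0,-9.4],0],[20,[3.4,0,-9.4],0],[20,[3.4,0,-9.4],0]])

```text
t: 10.05
tool_pos: [0.5707, 0.205, 0.4213]
orientation: [0.233, -3.133, 0.0]
force: [-0.9, 0.4, -2.8]
opening: 0.0318
```

Request:
apply_moves(deltas=[[20,[5,0,-14],0],[20,[5,0,-14],0],[20,[5,0,-20],0],[20,[0,0,-20],0],[20,[0,0,-10],0]])

```text
t: 10.68
tool_pos: [0.5563, 0.2028, 0.5013]
orientation: [-0.232, 3.13, 0.001]
force: [0.2, -0.4, -1.6]
opening: 0.0314
```

```bash
python3 - <<'E'
from h import *
s,Q=st(); im=viewer.read_camera('wrist');sc=viewer.read_camera('scene');sd=viewer.read_camera('side')
for n,i in(('w3',im),('sc3',sc),('sd3',sd)):cv2.imwrite(f'pics/{n}.png',i)
out=np.zeros((540,800,3),np.uint8);out[:,:400]=cv2.resize(sc[80:260,140:460],(400,225+0)).repeat(1,0)[:225].tolist()+[[[0,0,0]]*400]*315
out[:480,400:]=cv2.resize(sd[90:210,220:320],(400,480));cv2.imwrite('pics/p3.png',out)
c=viewer.get_calibration('scene')
b=blobs(sc,'blue')[0];print(cv2.approxPolyDP(b.reshape(-1,1,2),3,True)[:,0].tolist())
E
```

```text
t 10.68 pos [0.5563 0.2028 0.5013] x [-0.989 -0.148 -0.003] y [-0.148  0.989  0.   ] z [ 0.003  0.001 -1.   ] F [ 0.2 -0.4 -1.6] op 0.0314
[[186, 188], [193, 197], [258, 205], [266, 163], [216, 157], [219, 169], [212, 189], [201, 189], [197, 181], [192, 181], [191, 174]]
```

View pics/p3.png

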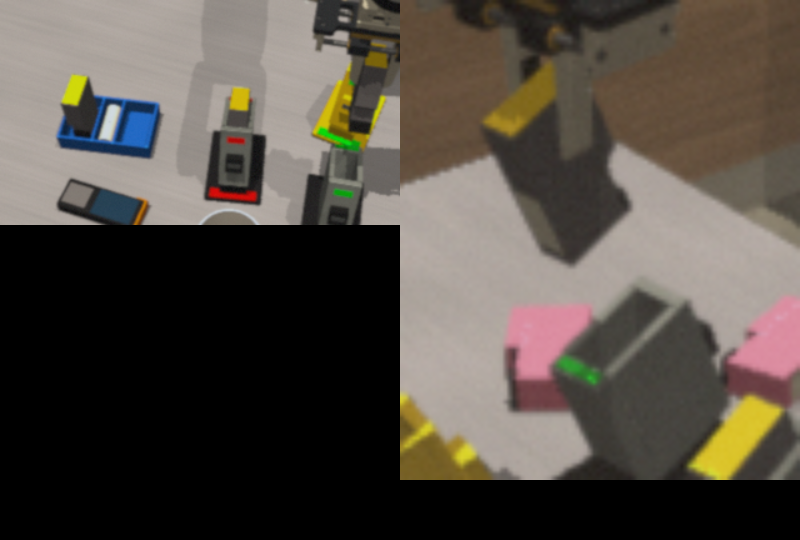

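The pack is drawn clear and held with its 20° lean. Carrying it high, past the red dock, to look at the tray.

Request:
apply_moves(deltas=[[20,[0,-15,-15],0],[20,[0,-30,-15],0],[20,[-5,-40,0],0],[20,[-5,-45,0],0],[20,[-5,-45,0],0]], grip_force=25)

```text
t: 11.45
tool_pos: [0.597, 0.0296, 0.529]
orientation: [0.232, -3.133, 0.0]
force: [-0.1, -0.1, -3.0]
opening: 0.0318
```

Request:
apply_moves(deltas=[[20,[-5,-45,0],0],[20,[-5,-45,0],0],[20,[-5,-45,0],0],[20,[-5,-45,0],0],[20,[-5,-40,0],0]])

```text
t: 12.08
tool_pos: [0.6538, -0.1848, 0.5287]
orientation: [0.231, -3.132, 0.0]
force: [0.1, 0.3, -1.0]
opening: 0.0319
```

Request:
apply_moves(deltas=[[20,[0,-25,0],0],[20,[0,-15,0],0],[20,[0,0,0],0],[20,[0,0,0],0]])

```text
t: 12.58
tool_pos: [0.6599, -0.2208, 0.529]
orientation: [-0.234, 3.133, 0.0]
force: [-0.2, -0.4, -2.2]
opening: 0.0318
```

```bash
python3 - <<'E'
from h import *
import pickle
s,Q=st(); c=viewer.get_calibration('wrist');im=viewer.read_camera('wrist');cv2.imwrite('pics/w4.png',im)
pickle.dump(c,open('w4.pkl','wb'))
for b in blobs(im,'blue',100):
    a=cv2.approxPolyDP(b.reshape(-1,1,2),4,True)[:,0]
    for p in a: print(p,plane(c,p,.04).round(4)[:2],plane(c,p,.0).round(4)[:2])
E
```

```text
t 12.57 pos [ 0.6599 -0.2208  0.529 ] x [-0.989 -0.148 -0.   ] y [-0.148  0.989  0.   ] z [ 0.  0. -1.] F [-0.2 -0.4 -2.2] op 0.0318
[371 139] [ 0.6204 -0.149 ] [ 0.6227 -0.142 ]
[370  68] [ 0.5325 -0.167 ] [ 0.5273 -0.1616]
[370 136] [ 0.6167 -0.151 ] [ 0.6187 -0.1443]
[326 141] [ 0.632 -0.208] [ 0.6353 -0.2062]
[325 136] [ 0.6256 -0.2104] [ 0.6284 -0.2087]
[364 133] [ 0.614  -0.1597] [ 0.6158 -0.1536]
[358 130] [ 0.6114 -0.1683] [ 0.6129 -0.163 ]
[361 123] [ 0.6018 -0.166 ] [ 0.6025 -0.1605]
[364 128] [ 0.6076 -0.1609] [ 0.6088 -0.1549]
[364 102] [ 0.5748 -0.1669] [ 0.5733 -0.1615]
[356  91] [ 0.5628 -0.1797] [ 0.5602 -0.1754]
[358  65] [ 0.5313 -0.1828] [ 0.526  -0.1787]
[322  71] [ 0.5452 -0.227 ] [ 0.5411 -0.2267]
[320  67] [ 0.5408 -0.2302] [ 0.5363 -0.2302]
[362  59] [ 0.5235 -0.179 ] [ 0.5175 -0.1747]
[368  63] [ 0.527  -0.1706] [ 0.5214 -0.1656]
[369  58] [ 0.521  -0.1705] [ 0.5148 -0.1654]
[295  63] [ 0.5408 -0.2623] [ 0.5363 -0.2651]
[286  70] [ 0.5508 -0.2726] [ 0.5472 -0.2762]
[282  65] [ 0.5456 -0.2784] [ 0.5415 -0.2825]
[235  68] [ 0.558  -0.3371] [ 0.555  -0.3463]
[237  80] [ 0.5722 -0.3332] [ 0.5704 -0.342 ]
[238  68] [ 0.5575 -0.3334] [ 0.5544 -0.3422]
[283  66] [ 0.5466 -0.277 ] [ 0.5426 -0.281 ]
[271  71] [ 0.5548 -0.2914] [ 0.5515 -0.2966]
[286  72] [ 0.5532 -0.2723] [ 0.5498 -0.2759]
[290 107] [ 0.5954 -0.2615] [ 0.5956 -0.2642]
[288  67] [ 0.5468 -0.2705] [ 0.5429 -0.274 ]
[315  64] [ 0.5382 -0.237 ] [ 0.5335 -0.2376]
[291  71] [ 0.551  -0.2661] [ 0.5474 -0.2692]
[306  69] [ 0.5458 -0.2475] [ 0.5418 -0.249 ]
[316  75] [ 0.5511 -0.2338] [ 0.5475 -0.2341]
[320 119] [ 0.6047 -0.2204] [ 0.6057 -0.2195]
[315 136] [ 0.6276 -0.2236] [ 0.6305 -0.223 ]
[320 139] [ 0.6305 -0.2164] [ 0.6337 -0.2152]
[307 143] [ 0.6384 -0.2328] [ 0.6422 -0.233 ]
```

View pics/w4.png

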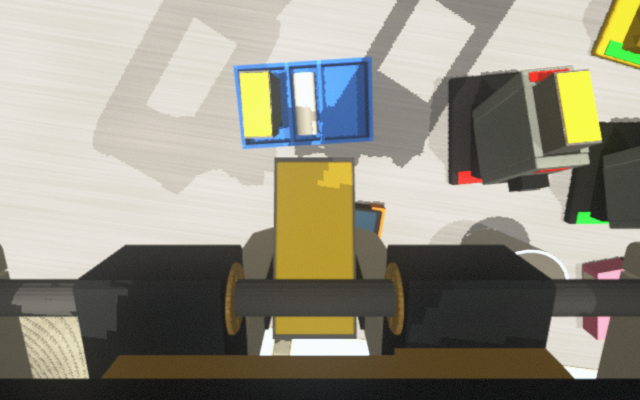

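The wrist view shows the whole tray (cols 235–372, rows 57–148), with the free pocket at about (344,99) and the pack held straight. Working out the pocket pose.

```bash
python3 - <<'E'
from h import *
import pickle
c=pickle.load(open('w4.pkl','rb'));im=cv2.imread('pics/w4.png')
b=np.vstack(blobs(im,'blue',100))
W=np.array([plane(c,p,.04)[:2] for p in b]).astype(np.float32)*1000
r=cv2.minAreaRect(W);print(r,cv2.boxPoints(r).round(1).tolist())
print([plane(c,p,.005).round(4)[:2].tolist() for p in((344,99),)])
for ps in ([[323,62],[364,60],[366,133],[324,138]],): print(np.mean([plane(c,p,.04) for p in ps],0))
u=np.array([np.cos(.208),np.sin(.208)]);v=np.array([-u[1],u[0]])
ctr=np.array(r[0])/1000; P=ctr+.053*v; print('pocket',P)
s,Q=st()
E
```

```text
((588.8524780273438, -242.8176727294922), (103.168212890625, 172.76995849609375), 12.04138469696045) [[520.4000244140625, -169.10000610351562], [556.4000244140625, -338.1000061035156], [657.2999877929688, -316.5], [621.2999877929688, -147.60000610351562]]
[[0.5736, -0.1906]]
[ 0.57516293 -0.19300083  0.04      ]
pocket [ 0.5779078  -0.19096004]
t 12.62 pos [ 0.66   -0.2205  0.5291] x [-0.989 -0.149 -0.   ] y [-0.149  0.989  0.   ] z [ 0.  0. -1.] F [ 0.3 -0.1 -1.2] op 0.0317
```

Request:
apply_moves(deltas=[[20,[0,0,0],-0.03],[20,[0,0,0],-0.03],[20,[25,12,0],0],[20,[40,20,0],0],[20,[29,14,0],0]])

```text
t: 13.25
tool_pos: [0.5571, -0.1952, 0.5289]
orientation: [-0.329, 3.124, -0.0]
force: [-0.2, 0.3, -2.1]
opening: 0.0318
```

Request:
apply_moves(deltas=[[20,[0,0,15],0],[20,[0,0,35],0],[20,[0,0,35],0],[20,[0,0,20],0],[20,[0,0,0],0]])

```text
t: 13.88
tool_pos: [0.5584, -0.1958, 0.4214]
orientation: [0.327, -3.121, -0.003]
force: [-0.2, 0.3, -1.9]
opening: 0.0322
```

```bash
python3 - <<'E'
from h import *
s,Q=st(); sc=viewer.read_camera('scene');sd=viewer.read_camera('side')
G=np.array([.577,-.191,.005]);print('grip target delta (tool mm) ->',Q.T@(np.array([.558,-.195,.289])-s['tool_pos'])*1e3)
out=np.hstack([cv2.resize(sc[80:230,160:320],(400,375)),cv2.resize(sd[180:330,330:490],(400,375))]);cv2.imwrite('pics/p5.png',out)
E
```

```text
t 13.88 pos [ 0.5584 -0.1958  0.4214] x [-0.978 -0.207  0.003] y [-0.207  0.978  0.002] z [-0.004  0.002 -1.   ] F [-0.2  0.3 -1.9] op 0.0322
grip target delta (tool mm) -> [ -0.19338488   0.53373231 132.43909318]
```

View pics/p5.png

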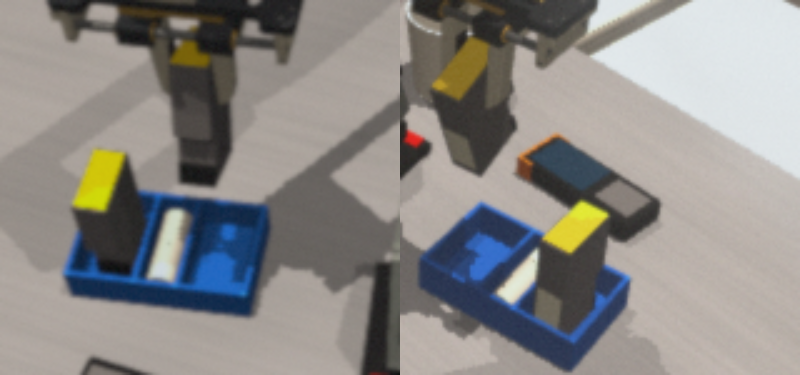

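The pack is lined up over the free pocket and still leaning. Descending.

Request:
apply_moves(deltas=[[20,[0,0,25],0],[20,[0,0,35],0],[20,[0,0,35],0],[20,[0,0,25],0],[20,[0,0,12],0]])

```text
t: 14.6
tool_pos: [0.5588, -0.1961, 0.2919]
orientation: [-0.327, 3.124, -0.0]
force: [-0.3, -0.1, -1.8]
opening: 0.032
```

Request:
apply_moves(deltas=[[20,[0,0,5],0],[20,[0,0,3],0],[20,[0,0,0],0]])

```text
t: 14.98
tool_pos: [0.5588, -0.1961, 0.2847]
orientation: [-0.326, 3.123, -0.001]
force: [-0.1, -0.6, -2.1]
opening: 0.0315
```

Request:
apply_moves(deltas=[[20,[0,0,3],0],[20,[0,0,0],0]], grip_force=12)

```text
t: 15.22
tool_pos: [0.5585, -0.196, 0.2808]
orientation: [0.326, -3.125, -0.0]
force: [-0.1, -0.1, -2.2]
opening: 0.0318
```

Contact is expected at TCP z ≈ 0.274. Small steps.

Request:
apply_moves(deltas=[[20,[0,0,3],0],[20,[0,0,0],0]])

```text
t: 15.48
tool_pos: [0.5583, -0.1959, 0.2773]
orientation: [0.326, -3.124, -0.001]
force: [-0.6, 0.1, -0.9]
opening: 0.0321
```

Request:
apply_moves(deltas=[[20,[0,0,2],0],[20,[0,0,0],0]])

```text
t: 15.72
tool_pos: [0.5584, -0.1959, 0.2755]
orientation: [0.326, -3.124, -0.0]
force: [-0.3, -1.0, -2.2]
opening: 0.0321
```

Request:
apply_moves(deltas=[[20,[0,0,1.5],0],[20,[0,0,0],0]])

```text
t: 15.98
tool_pos: [0.5585, -0.1959, 0.2741]
orientation: [0.326, -3.124, -0.0]
force: [0.8, 0.2, -2.8]
opening: 0.0317
```

Request:
apply_moves(deltas=[[20,[0,0,1.5],0],[20,[0,0,0],0]])

```text
t: 16.23
tool_pos: [0.5588, -0.1959, 0.2737]
orientation: [-0.327, 3.123, -0.0]
force: [-0.0, 2.0, 4.0]
opening: 0.0316
```

Contact at 0.2737, as expected. I'll ease the grip and swing the pack upright about its lower corner.

Request:
apply_moves(deltas=[[20,[0,0,0],0],[20,[0,0,1],0],[20,[-2,0,1],0],[20,[-2,0,0.3],0],[20,[0,0,0],0]], grip_force=5)

```text
t: 16.85
tool_pos: [0.5631, -0.1951, 0.2716]
orientation: [-0.327, 3.122, -0.001]
force: [-0.1, 1.0, 7.4]
opening: 0.032
```

```bash
python3 - <<'E'
from h import *
s,Q=st(); sd=viewer.read_camera('side')
cv2.imwrite('pics/p6.png',cv2.resize(sd[180:330,330:490],(640,600),interpolation=cv2.INTER_CUBIC))
E
```

```text
t 16.85 pos [ 0.5631 -0.1951  0.2716] x [-0.978 -0.207 -0.002] y [-0.207  0.978 -0.001] z [ 0.002 -0.001 -1.   ] F [-0.1  1.   7.4] op 0.032
```

View pics/p6.png

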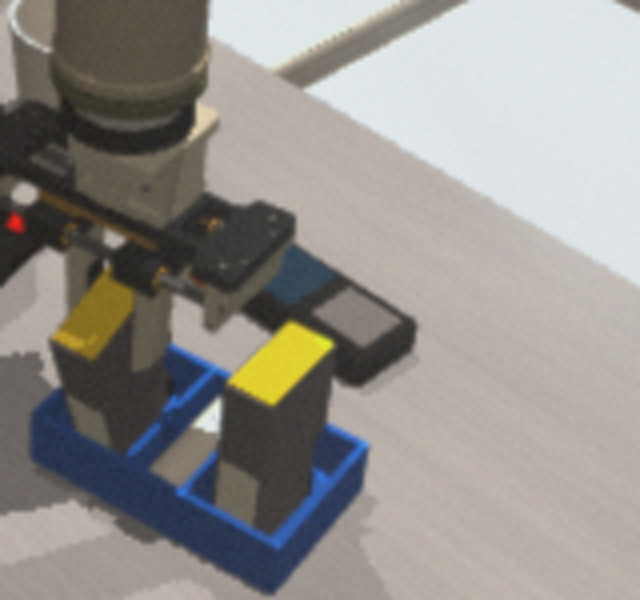

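The pack's lower corner is in the pocket and clear of the walls, and it still leans. Continuing the arc.

Request:
apply_moves(deltas=[[20,[-3,0,0.4],0],[20,[-3,0,0.5],0],[20,[-3,0,0.6],0],[20,[0,0,0],0]], grip_force=4)

```text
t: 17.4
tool_pos: [0.5717, -0.1933, 0.2692]
orientation: [-0.327, 3.124, -0.001]
force: [1.7, 1.2, 4.6]
opening: 0.0318
```

Request:
apply_moves(deltas=[[20,[-3,0,0.7],0],[20,[-3,0,0.8],0],[20,[-3,0,0.9],0],[20,[0,0,0],0]])

```text
t: 17.9
tool_pos: [0.5802, -0.1914, 0.2661]
orientation: [0.327, -3.124, -0.0]
force: [1.9, -0.2, 0.9]
opening: 0.0321
```

Request:
apply_moves(deltas=[[20,[-3,0,1],0],[20,[-3,0,1],0],[20,[0,0,0],0]])

```text
t: 18.27
tool_pos: [0.5859, -0.1902, 0.2641]
orientation: [0.327, -3.124, -0.0]
force: [1.3, -0.5, -1.4]
opening: 0.0321
```

```bash
python3 - <<'E'
from h import *
s,Q=st(); sd=viewer.read_camera('side');sc=viewer.read_camera('scene')
out=np.hstack([cv2.resize(sc[100:220,180:290],(400,436)),cv2.resize(sd[230:330,330:430],(400,436))]);cv2.imwrite('pics/p7.png',out)
E
```

```text
t 18.27 pos [ 0.5859 -0.1902  0.2641] x [-0.978 -0.207  0.001] y [-0.207  0.978  0.   ] z [-0.001  0.    -1.   ] F [ 1.3 -0.5 -1.4] op 0.0321
```

View pics/p7.png

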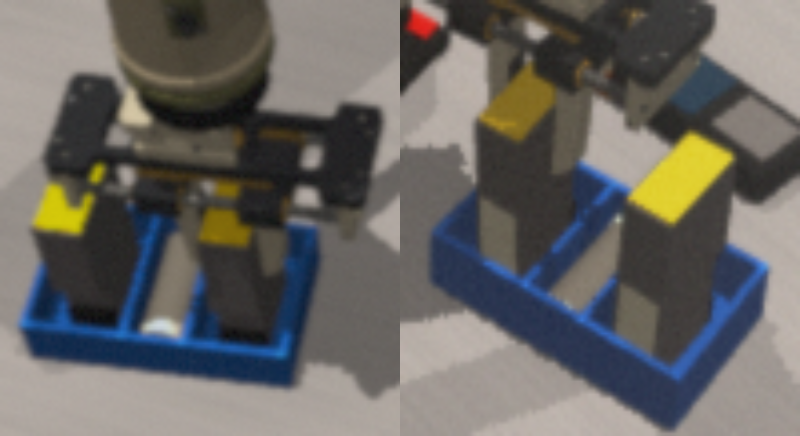

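It looks upright, parallel to the spare pack. Pressing it lightly to the floor before release.

Request:
apply_moves(deltas=[[20,[0,0,1.5],0],[20,[0,0,0],0]])

```text
t: 18.62
tool_pos: [0.5861, -0.1901, 0.2635]
orientation: [-0.326, 3.124, -0.0]
force: [2.1, 1.9, 2.7]
opening: 0.0318
```

Request:
apply_moves(deltas=[[20,[0,0,1.5],0],[20,[0,0,0],0]])

```text
t: 18.88
tool_pos: [0.5864, -0.1901, 0.2624]
orientation: [-0.326, 3.123, -0.0]
force: [1.4, 2.2, 4.9]
opening: 0.032
```

Request:
apply_moves(deltas=[[33,[0,0,0],0],[36,[0,0,0],0],[45,[0,0,0],0],[60,[0,0,0],0],[60,[0,0,0],0]])

```text
t: 19.5
tool_pos: [0.5858, -0.1902, 0.2614]
orientation: [0.326, -3.124, -0.0]
force: [1.1, 0.9, 0.9]
opening: 0.0585
```

Request:
apply_moves(deltas=[[60,[0,0,-15],0],[60,[0,0,-40],0],[60,[0,0,-50],0],[60,[0,0,-50],0],[60,[0,0,-40],0]])

```text
t: 20.12
tool_pos: [0.5857, -0.1901, 0.4607]
orientation: [-0.326, 3.122, -0.003]
force: [0.1, -0.4, -0.4]
opening: 0.0604
```

Request:
apply_moves(deltas=[[60,[-50,0,-20],0],[60,[-40,0,0],0],[60,[0,0,0],0]])

```text
t: 20.5
tool_pos: [0.6756, -0.1706, 0.4759]
orientation: [0.329, -3.124, -0.001]
force: [-0.9, -0.6, -0.8]
opening: 0.0601
```

```bash
python3 - <<'E'
from h import *
s,Q=st(); im=viewer.read_camera('wrist');c=viewer.get_calibration('wrist');sc=viewer.read_camera('scene');sd=viewer.read_camera('side')
for b in blobs(im,'yellow',200): print(b.mean(0).round(),plane(c,b.mean(0),.125).round(4),cv2.boxPoints(cv2.minAreaRect(b)).round().tolist())
B=np.vstack(blobs(im,'blue',100)); W=np.array([plane(c,p,.04)[:2] for p in B]).astype(np.float32)*1000;print(cv2.minAreaRect(W))
cs,cd=viewer.get_calibration('scene'),viewer.get_calibration('side')
for n,i in(('scene',sc),('side',sd)):print(n,[cv2.minAreaRect(b)[0] for b in blobs(i,'yellow',100)])
out=np.zeros((600,800,3),np.uint8);out[:300,:400]=cv2.resize(sc[100:220,170:330],(400,300));out[:300,400:]=cv2.resize(sd[220:340,320:480],(400,300));out[300:,:480]=cv2.resize(im,(480,300));cv2.imwrite('pics/p8.png',out)
E
```

```text
t 20.5 pos [ 0.6756 -0.1706  0.4759] x [-0.978 -0.208  0.001] y [-0.208  0.978  0.001] z [-0.001  0.001 -1.   ] F [-0.9 -0.6 -0.8] op 0.0601
[623.  32.] [0.4879 0.0679 0.125 ] [[597.0, 0.0], [639.0, 0.0], [639.0, 59.0], [597.0, 59.0]]
[316.  82.] [ 0.5848 -0.188   0.125 ] [[298.0, 42.0], [330.0, 42.0], [330.0, 116.0], [298.0, 116.0]]
[575.  88.] [0.5409 0.0448 0.125 ] [[552.0, 52.0], [593.0, 47.0], [603.0, 132.0], [561.0, 136.0]]
[199.  69.] [ 0.5956 -0.2929  0.125 ] [[181.0, 31.0], [214.0, 30.0], [217.0, 107.0], [184.0, 108.0]]
((586.7628784179688, -243.67874145507812), (102.84434509277344, 173.57498168945312), 11.984723091125488)
scene [(425.0393981933594, 158.2672119140625), (199.50001525878906, 151.49998474121094), (243.50003051757812, 159.5), (331.4356689453125, 158.64358520507812)]
side [(225.8582305908203, 244.85986328125), (208.79531860351562, 203.4932861328125), (303.3647155761719, 199.24119567871094), (399.7500305175781, 270.25), (364.5000305175781, 250.0000457763672)]
```

View pics/p8.png

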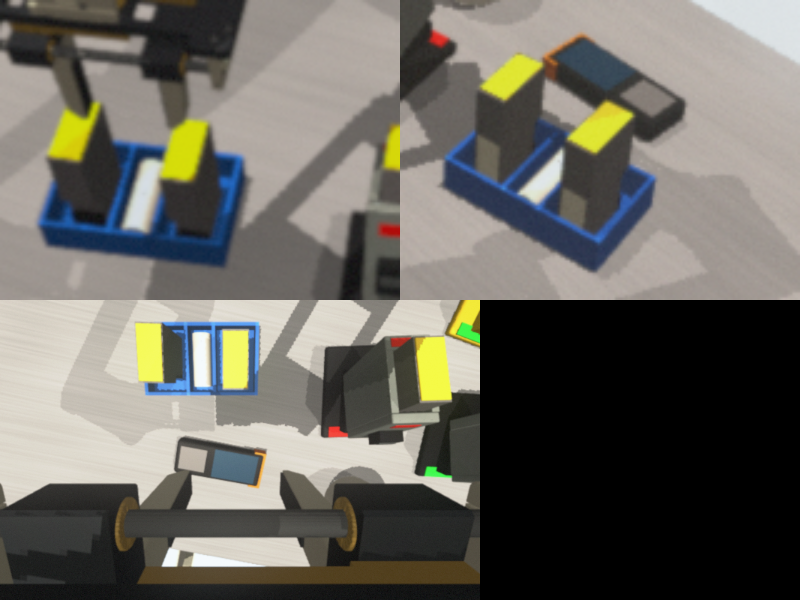

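The pack stands upright in the free pocket, parallel to the spare one. Its top is at (0.585,−0.188) against a pocket centre of (0.577,−0.191), and the robot touches nothing. Handing in.

```bash
python3 -c "
from plant import order;print(order.close_job())"
```

```text
the job is handed in; nothing more can be done
None
```

The charged pack from the green-lamp dock is standing upright in the free pocket of the blue tray, and I handed the job in at about 20.6 s. The hand-in gave no verdict.

- **Release:** I pressed the pack in along the slot with closed fingers until the stop was felt, at about 22 N. I then backed off, and it sprang out and stood by itself with no finger on it.
- **Placing:** I drew it out along the slot and carried it over the tray. It was still leaning 20°, so I set its lower corner on the pocket floor, swung it upright with a light grip, and let go.
- **Last checks:** The final pictures show the pack parallel to the spare one. Its top is about 8 mm from the pocket centre, which puts its origin about 5 mm off; the limits are 22 mm along x and 20 mm along y.
- **Other things:** The red and spare packs' tops are within a pixel of where they started, and the scanner looks unmoved. I did not check the tub's position at the end. The gripper is clear, with wrist force near zero.
- **What disagreed:** The yellow tops measured about 10% smaller than their stated size, and the tray about 2–3% smaller. The two tray measurements differed by about 2 mm. None of this mattered for the fit.

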